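# Square up a cabinet frame corner under the drill

### The job

Get this cabinet face-frame corner ready for its second screw hole: by its black knob, slide the rail along the fence until the white cross on the joint sits right under the tip of the drill bit. Then pick up the aluminium square, lay it flat on the board in the inside corner between rail and stile, and press it in until both its outer faces sit flush, so that the leaning stile is brought to a right angle with the rail. Finish while still gripping the square and pressing it gently into the corner, with the cross still under the bit; do not touch the drill, and leave the mug, screwdriver and salt shaker alone.

Things in the scene. Friction and masses are not known exactly. Their poses are not given: they have to be found in the camera images.
- jig: drilling station fixed on the worktop: plywood board 240 (its x) x 330 (its y) x 15 mm, top 15 mm above the worktop, with an aluminium fence (22 mm wide, 22 mm above the board) along its far side; origin under the board's centre, x to the fence, y along the fence to the left, z up. The fence's face toward the robot is at x = +60 mm.
- drill: grey drill on a steel column, fixed to the jig's left rear corner: motor 49 mm across and 228 mm high, tapered chuck 29 mm across, 5.6 mm bit pointing down. Same origin and axes as the jig; drill axis at x = +48, y = +125 mm, 20 mm column at x = +101 mm, 260 mm high. Never moves.
- bit_tip (a point): tip of the drill bit, 10 mm above the rail's top face
- rail: dark wooden rail 40 x 210 x 16 mm thick on the board; slides only along the fence (jig y), about 10 N, stays where left; starts 30-75 mm too far right (-y), can go 15 mm too far left. Origin at board level under the centre of the lap joint at its left end; axes as the jig's: rail spans y +20 to -190 mm, x -20 (face toward the robot) to +20 mm (fence)
- cross (a point): white chalk cross 12 mm wide on the rail's top face at the lap joint, the spot for the second screw
- knob (a point): middle of the round black knob of the hold-down on the rail's right part: 28 mm across, standing from 6 to 35 mm above the rail's top (37 to 66 mm above the worktop; this point is 54 mm above it); does not turn
- stile: dark wooden stile 40 x 16 mm thick on the board, from the joint toward the robot; free end at x = -148 mm. Origin at its pivot, the brass screw (rail x = y = -8 mm). Square to the rail, its axes are the rail's and its inner (right) face is at rail y = -20 mm; starts turned 0.07 to 0.17 rad, free end leaning right. Stiff pivot (0.35 N m), stays where left
- corner (a point): where the inside corner of rail and stile is once they are square: board level, x = y = -20 mm of the rail; the rail's face runs from it to -y, the stile's face to -x. The square's origin belongs here, its axes parallel to the rail's.
- square: loose cast aluminium assembly square lying flat on the worktop: two legs 110 mm long, 16 mm wide, 28 mm high, and a diagonal web between them; 0.3 kg. Origin at the underside of the outer corner; one leg runs along -y (its outer face, x = 0, goes against the rail), the other along -x (its outer face, y = 0, goes against the stile).
- web (a point): middle of the square's diagonal web, x = y = -48 mm, 14 mm above the underside: the place to grip it, across its 14 mm thickness (along the diagonal through the square's outer corner); more than 35 mm free inside, open outside
- mug: white dotted mug on the worktop at the right, 91 mm high; stays
- screwdriver: screwdriver with dark wooden handle lying at the right; stays
- salt: glass salt shaker with grey cap, 44 mm across, 90 mm high, standing behind at the right, by the oven; stays

How it is judged:
On the way, in this order (a step that is already met when the one before it is completed fails the run):
1. the cross is under the bit (within 4 mm) (horizontal distance between cross and bit_tip below 0.004 m), for 0.3 s.
2. the gripped square is home in the corner and touches rail and stile (horizontal distance between square and corner below 0.004 m and contact force between square and stile above 0.5 N and contact force between square and rail above 0.5 N and contact force between the fingers and square above 1 N), for 0.2 s.
At the end, for the whole second after the job is handed in: Fingers still grip the square, flat on the board (6 mm, 0.05 rad), its corner within 4 mm of the inside corner, pressing rail and stile with over 0.5 N each; square and stile within 0.02 rad of square to the rail; cross within 4 mm of the bit tip's plumb line; nothing moving (all of step 2 and horizontal distance between cross and bit_tip below 0.004 m and angle between the x axis of each of stile, square and the x axis of rail, either way round below 0.02 rad and angle between square's own z axis and vertical below 0.05 rad and z of square in the frame of rail below 0.006 m and linear speed of square below 0.02 m/s); the arm keeps its last pose, push and grip.
It fails at once if the drill is touched (contact force between any of the arm, the fingers, square and drill above 2 N).
It fails at once if mug, screwdriver or salt shaker is moved by more than 20 mm (distance of any of mug, screwdriver, salt from where it was at the start of the episode above 0.02 m).
It fails at once if the square is pressed into the frame with more than 60 N (contact force between square and rail above 60 N or contact force between square and stile above 60 N).
It also fails if it takes over 58 s, if anything falls off the work surface, if the arm or the gripper's body presses on something with over 40 N, if the wrist force passes 120 N, or if a joint passes its speed limit or range.

### The arm

A 6-joint arm with a two-finger parallel gripper is mounted at the origin on a cart in front of the work surface, level with it; the furniture and walls round the work are solid. World frame = base frame: x ahead of the robot, y to its left, z up, the work surface at z = 0. Lengths are in m, angles in rad, forces in N, time in s.
With the tool pointing down it reaches from about 0.25 to 0.775 m from the base axis. Payload 4 kg.
Tool frame: the origin (TCP) lies midway between the tips of the shut fingers; the grasp point (between the pads) lies 19 mm behind it; z points along the fingers, y is the direction in which the jaws open and shut (so a half turn about z gives the same grasp; the last joint's range is limited). The gripper opens to 85 mm and grips with 20 to 120 N. Pads are 22 mm wide; open, the fingers measure 114 mm over their backs; the gripper's body (76 mm by 85 mm) begins 54 mm behind the grasp point. The pads swing forward as they close: fully open they stand 13 mm farther back than shut.
Start: joints at [-1.249, 0.087, 1.371, -0, 1.684, -0.103], TCP at [0.227, -0.501, 0.231] pointing down, gripper open.
Joint ranges: [-3.1, 3.1], [-0.76, 2.03], [0.27, 2.55], [-1.08, 4.22], [0.17, 2.65], [-2.57, 2.57]. Speed limits (rad/s): [2.79, 2.79, 3.14, 3.14, 3.14, 3.14].

### API

Orientations are given as a 3x3 rotation matrix whose columns are the frame's x, y, z axes.
In Python, from plant import * gives the robot as it stands.
- The arm moves only by the tool jog_arm, never from a script. Its argument "series" is a list of rows, each a list of 5 numbers: the finger opening in mm, from 0 to 85.4, then the shift along the tool's x, y, z in mm, then the turn about the tool's z in rad. In form: [[gripper, tx, ty, tz, spin], ...]. A call has 1 to 10 rows; each row shifts and turns the commanded pose from where the row before left it, along the tool's axes as they then stand; what a row does not reach is not made up. A row lasts 1/12 s, in which the tool goes at most 41.7 mm and 7.16 degrees, less where a joint would pass 70% of its speed; a pose out of reach is approached as far as the arm can. A call is refused whole if a number of a shift passes 41.7 or a number of a turn 0.125, either way. A call with a gripper value outside its range is refused whole. The fingers move at their own pace and stop on an object; "squeeze" is the grip in N (left out, the last holds). Time passes only in rows, so rows that do not move let the fingers close. It gives the time, the measured TCP pose, the force and the opening at its end, in the units of the state.
- read_state(): the state, without advancing time (a new reading comes with each control period).
- snapshot(name): name is "scene" or "top" or "wrist"; returns the picture (400x640x3 uint8, red, green, blue); there is no depth.
- camera_params(name): a dict with "intrinsics" (3x3 intrinsics, pixels), "R" (3x3) and "t" (3): a world point X has camera coordinates R X + t. Camera axes: x right, y down, z forward; pixel columns grow to the right and rows downward; lengths in m; the calibration is good to about 2 mm. A picture is of the moment at which its call begins: read the wrist's pose just before it. camera_params takes no time and is no camera call; for the wrist camera it gives the pose at the moment of the call.
- hand_in(): hands the job in, once; it reports no verdict.
The state is a dict: "clock": time; "joint_positions": joint angles; "joint_vel": joint speeds; "joint_efforts": joint torques, N m; "position": TCP position; "tcp_rot": TCP orientation; "contact_force": force on the tool from outside, world axes, zero at the start; "ft_torque": the same for the moment, N m; "width": opening from 0.0 (shut) to 1.0 (fully open).
Only numpy, scipy, OpenCV 4.12 (cv2) and the standard library are available. Lean on these libraries where they do the work, as an engineer would, in place of code of your own. Each camera call takes 0.05 s, during which the arm holds its last target.

## Working session

There is one attempt and no reset: what is moved stays moved. The work goes in short steps, Python scripts to look and compute and a tool call to move; the robot and the scene stay as the last step left them, time stands still between calls to the robot, and variables do not carry over. Pictures are saved under pics/ and viewed, and the job is handed in when it is done.

Besides the shell and the picture viewer there is one more tool, called as name([rows], argument=value, ...), one row to a line, values as JSON. jog_arm: Moves the arm, as the interface text tells. Its arguments: {"type":"object","properties":{"series":{"type":"array","items":{"type":"array","items":{"type":"number"}}},"squeeze":{"type":"number"}},"required":["series"]}

```bash
mkdir -p pics; ls
cat > h.py <<'E'
from plant import *
import numpy as np, cv2
def save(n,img,s=1): cv2.imwrite(f'pics/{n}.png',cv2.cvtColor(img,cv2.COLOR_RGB2BGR))
def ray(cam,u,v,z):
    K=np.array(cam['intrinsics']);R=np.array(cam['R']);t=np.array(cam['t'])
    c=-R.T@t; d=R.T@np.linalg.inv(K)@np.array([u,v,1.]); return c+d*(z-c[2])/d[2]
def proj(cam,X):
    K=np.array(cam['intrinsics']);p=K@(np.array(cam['R'])@np.array(X)+np.array(cam['t']));return p[:2]/p[2]
E
python3 - <<'E'
from h import *
np.set_printoptions(precision=4,suppress=True)
for n in ['scene','top','wrist']:
    save(n+'0',snapshot(n)); c=camera_params(n); R=np.array(c['R']);print(n,c['intrinsics'],R,-R.T@np.array(c['t']))
print(read_state())
E
```

```text
pics
scene [[445.4698   0.     318.6438]
 [  0.     445.4698 201.0446]
 [  0.       0.       1.    ]] [[ 0.5582 -0.8296  0.0117]
 [-0.4898 -0.3409 -0.8024]
 [ 0.6697  0.4422 -0.5967]] [-0.294  -0.8264  0.7944]
top [[461.0475   0.     313.5125]
 [  0.     461.0475 201.2131]
 [  0.       0.       1.    ]] [[ 0.0013 -1.     -0.0006]
 [-0.9889 -0.0012 -0.1483]
 [ 0.1483  0.0008 -0.9889]] [ 0.3397 -0.3048  1.1075]
wrist [[348.2411   0.     322.0043]
 [  0.     348.2411 201.5302]
 [  0.       0.       1.    ]] [[ 0.4118 -0.9113 -0.0013]
 [-0.8732 -0.3949  0.2856]
 [-0.2608 -0.1165 -0.9583]] [ 0.2929 -0.4714  0.3734]
{'clock': 0.15, 'joint_positions': array([-1.2491,  0.0878,  1.3719,  0.    ,  1.6836, -0.1031]), 'joint_vel': array([ 0.0006, -0.002 , -0.005 , -0.0008, -0.0013,  0.0013]), 'joint_efforts': array([  0.0008, -35.2375, -31.3678,  -0.0001,   0.008 ,   0.    ]), 'position': array([ 0.2266, -0.5007,  0.2304]), 'tcp_rot': array([[ 0.9111,  0.4122, -0.0005],
       [ 0.4122, -0.9111,  0.0017],
       [ 0.0002, -0.0018, -1.    ]]), 'contact_force': array([ 0.4889,  0.4323, -0.2316]), 'ft_torque': array([-0.0118, -0.0159, -0.0027]), 'width': 0.9964942118501033}
```

View pics/scene0.png

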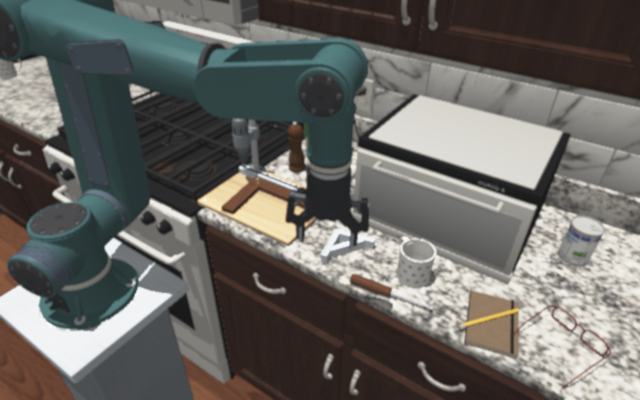

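View pics/top0.png

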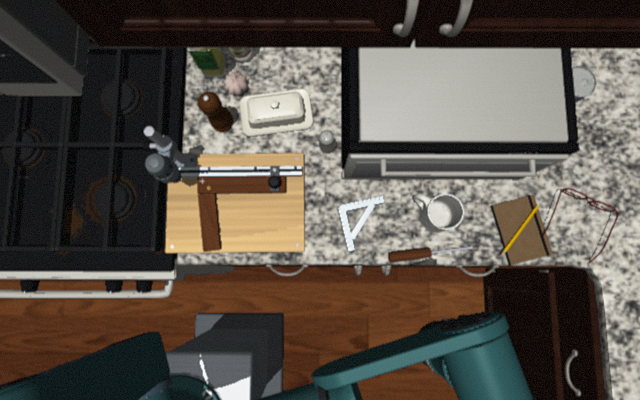

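View pics/wrist0.png

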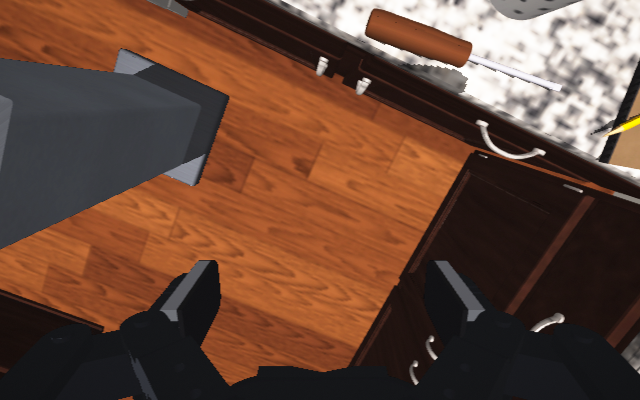

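The top view shows the board at about (166–305, 152–253), the knob at about (275,180), and the square at about (340–383, 197–250), with its outer corner up-left. Next I'll zoom in and measure.

Run:
```python
from h import *
im=cv2.imread('pics/top0.png')
cv2.imwrite('pics/top0b.png',cv2.resize(im[145:260,140:305],None,fx=4.8,fy=4.8,interpolation=cv2.INTER_CUBIC))
cv2.imwrite('pics/top0c.png',cv2.resize(im[185:260,325:425],None,fx=7,fy=7,interpolation=cv2.INTER_CUBIC))
c=camera_params('top')
for u,v,z in [(198,152,.015),(305,153,.015),(166,253,.015),(305,252,.015),(275,177,.066),(343,207,.028),(383,199,.028),(351,249,.028),(205,187,.031)]: print(u,v,ray(c,u,v,z))
```

```text
198 152 [ 0.62442682 -0.02241311  0.015     ]
305 153 [ 0.6222283  -0.28301816  0.015     ]
166 253 [0.37973137 0.04360362 0.015     ]
305 252 [ 0.38249944 -0.28399016  0.015     ]
275 177 [ 0.55219247 -0.21518772  0.066     ]
343 207 [ 0.48788466 -0.37360476  0.028     ]
383 199 [ 0.50713047 -0.46852022  0.028     ]
351 249 [ 0.3890861  -0.39144653  0.028     ]
205 187 [ 0.53495541 -0.04644014  0.031     ]
```

View pics/top0b.png

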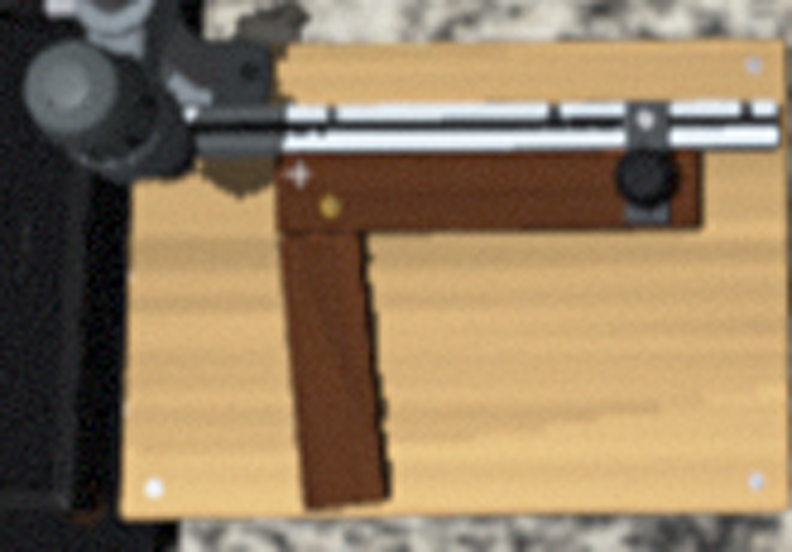

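View pics/top0c.png

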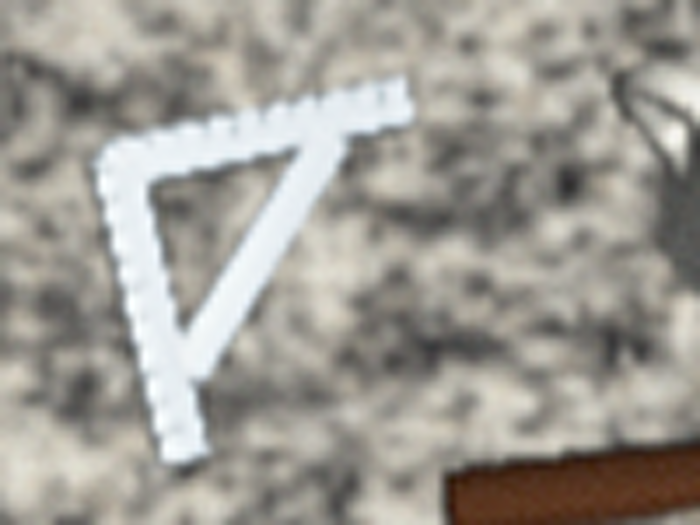

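```bash
cat > m1.py <<'E'
from h import *
import sys
np.set_printoptions(precision=4,suppress=True)
im=snapshot('top'); c=camera_params('top')
save(sys.argv[1],im)
hsv=cv2.cvtColor(im,cv2.COLOR_RGB2HSV).astype(int); g=im.astype(float)
def fit(pts,z):
    P=np.array([ray(c,u,v,z)[:2] for u,v in pts]); 
    vx,vy,x0,y0=cv2.fitLine(P.astype(np.float32),cv2.DIST_HUBER,0,1e-4,1e-4).ravel(); return P,(vx,vy,x0,y0)
def edge1(a,thr):  # subpixel crossing indexes
    s=a-thr; k=np.where(s[:-1]*s[1:]<0)[0]; return k+s[k]/(s[k]-s[k+1])
# board: R-B difference (wood yellow) 
rb=cv2.GaussianBlur(g[:,:,0]-g[:,:,2],(3,3),0)
def board_right():
    out=[]
    for v in range(190,246,3):
        e=edge1(rb[v,290:320],40); 
        if len(e): out.append((290+e[0],v))
    return out
P,l=fit(board_right(),.015); print('right edge',P[:, 1].mean(),'dir',l[:2],P[:,1].std(), l[3], l[2])
out=[]
for u in range(215,300,4):
    e=edge1(rb[238:262,u],40)
    if len(e): out.append((u,238+e[-1]))
P,l2=fit(out,.015); print('near edge',P[:,0].mean(),P[:,0].std(),l2[:2])
out=[]
for u in range(205,300,4):
    e=edge1(rb[146:160,u],40)
    if len(e): out.append((u,146+e[0]))
P,l3=fit(out,.015); print('far edge',P[:,0].mean(),P[:,0].std(),l3[:2])
out=[]
for v in range(195,246,3):
    e=edge1(rb[v,158:178],40)
    if len(e): out.append((158+e[0],v))
P,l4=fit(out,.015); print('left edge',P[:,1].mean(),P[:,1].std(),l4[:2])
E
python3 m1.py t1
python3 - <<'E'
from h import *
im=cv2.imread('pics/t1.png')
c=camera_params('top')
# cross
s=im[176:188,195:212].min(axis=2); print(s)
print(ray(c,140+300/4.8-.4,145+174/4.8-.4,.031))
# knob: dark
print(im[170:192,262:290].max(axis=2))
E
```

```text
right edge -0.2804866468272478 dir (np.float32(0.9998761), np.float32(0.015742289)) 0.0043560855679814865 -0.28142357 0.4750383
near edge 0.3822065517754736 0.0007910167914522146 (np.float32(0.01233554), np.float32(-0.9999239))
far edge 0.6226897242505132 0.0009455138665213748 (np.float32(0.013814681), np.float32(-0.9999046))
left edge 0.048443615953862054 0.00039281855149015966 (np.float32(0.99994504), np.float32(0.010486197))
[[ 72  70  62  78 120 131 123 123 117 118 120 118 118 112 117 114 117]
 [ 66  63  45  30  45  46  43  41  33  33  29  33  33  29  38  28  34]
 [ 49  47  27  16  18  21  39  76  41  23  24  28  31  29  26  26  29]
 [ 44  44  22  25  37  44  75 121  77  43  36  32  35  39  32  28  28]
 [ 47  42  28  37  69  89 115 151 109  63  42  28  31  31  33  32  34]
 [ 43  43  40  44  80 107 133 170 130  79  40  34  37  35  36  40  28]
 [ 45  43  40  36  46  63  94 138  94  44  24  34  30  31  30  36  39]
 [ 56  75  48  30  30  26  61 106  66  28  37  32  30  36  35  34  26]
 [ 89 101  68  30  24  23  40  58  34  30  28  35  37  33  31  23  32]
 [119 116  71  34  25  26  32
[... 2097 characters left out ...]
 90  91  92  91  90  93  92  73  49  28  22  27  27  18  21   5  21  32
   67  89  94  94  88  64 115 193 207 203]
 [ 93  91  91  94  92  96  93  86  68  44  37  22  21  23  20  37  56  52
   86  97  96  95  87  66 113 193 206 203]
 [ 91  94  89  93  91  90  92  96  87  79  61  55  49  38  55  72  79  57
   81  92  91  95  90  65 114 190 202 201]
 [ 89  90  91  89  87  90  92  89  84  91  90  90  76  71  87  94  91  59
   87  94  91  90  88  63 111 194 209 205]
 [ 91  92  91  89  93  90  91  89  84  88  87  84  81  79  79  87  81  62
   77  91  91  89  82  63 113 197 209 208]
 [ 85  83  83  82  82  86  84  84  72  63  61  63  62  64  62  59  58  62
   76  78  82  83  74  63 126 200 219 215]]
```

```bash
cat >> h.py <<'E'
def togo(x,y,z=None,yaw=None):
    "remaining in tool axes; yaw = world angle of tool x"
    s=read_state();R=np.array(s['tcp_rot']);p=np.array(s['position'])
    a=np.arctan2(R[1,0],R[0,0]); d=np.array([x-p[0],y-p[1],(z-p[2]) if z is not None else 0])
    sp=0 if yaw is None else (a-yaw+np.pi)%(2*np.pi)-np.pi
    al=a if yaw is None else yaw
    ex=np.array([np.cos(al),np.sin(al)]);ey=np.array([np.sin(al),-np.cos(al)])
    print('t%.2f pos'%s['clock'],p.round(4),'ang %.4f'%a,'spin %.4f'%sp,'then mm',(d[:2]@ex*1e3).round(1),(d[:2]@ey*1e3).round(1),(-d[2]*1e3).round(1),'F',np.round(s['contact_force'],1),'w%.3f'%s['width'])
E
python3 - <<'E'
from h import *
c=camera_params('top')
print(ray(c,202,180.7,.031),ray(c,274.2,181.3,.066)); togo(.5425,-.213,.15,.0127)
E
```

```text
[ 0.55016034 -0.03875634  0.031     ] [ 0.54211373 -0.21348635  0.066     ]
t0.20 pos [ 0.2266 -0.5008  0.2306] ang 0.4249 spin 0.4122 then mm 319.5 -283.8 80.6 F [ 0.2 -0.7  0.4] w0.998
```

jog_arm([
  [85,0,0,0,0.103],
  [85,0,0,0,0.103],
  [85,0,0,0,0.103],
  [85,0,0,0,0.103],
  [85,25,-22,-5,0],
  [85,25,-22,-5,0],
  [85,25,-22,-5,0],
  [85,25,-22,-5,0],
])

```text
clock: 0.87
position: [0.3262, -0.4108, 0.2512]
tcp_rot: [[1.0, 0.012, -0.0], [0.012, -1.0, 0.0], [-0.0, -0.0, -1.0]]
contact_force: [0.7, -1.5, 0.6]
width: 0.994
```

```bash
python3 -c "
from h import *
togo(.5425,-.213,.15,.0127)"
```

```text
t0.87 pos [ 0.3262 -0.4108  0.2512] ang 0.0118 spin -0.0009 then mm 218.8 -195.0 101.2 F [ 0.7 -1.5  0.6] w0.994
```

jog_arm([
  [85,27.35,-24.4,8,0],
  [85,27.35,-24.4,8,0],
  [85,27.35,-24.4,8,0],
  [85,27.35,-24.4,8,0],
  [85,27.35,-24.4,8,0],
  [85,27.35,-24.4,8,0],
  [85,27.35,-24.4,8,0],
  [85,27.35,-24.4,8,0],
  [85,0,0,0,0],
])

```text
clock: 1.62
position: [0.5446, -0.2083, 0.1843]
tcp_rot: [[1.0, 0.02, -0.002], [0.02, -1.0, 0.005], [-0.002, -0.005, -1.0]]
contact_force: [-0.1, -1.0, -1.5]
width: 0.996
```

```bash
python3 -c "
from h import *
togo(.5425,-.213,.15,.0127)
c=camera_params('wrist'); im=snapshot('wrist'); save('w1',im)
for X in [(.542,-.2135,.066),(.55016,-.03876,.031),(.548,.009,.041)]: print(proj(c,X))
R=np.array(c['R']);print(-R.T@np.array(c['t']))
"
```

```text
t1.62 pos [ 0.5446 -0.2083  0.1843] ang 0.0197 spin 0.0070 then mm -2.2 4.6 34.3 F [-0.1 -1.  -1.5] w0.996
[328.68540758 198.36476198]
[127.49222742 174.19222582]
[ 64.82537602 178.08792881]
[ 0.61760116 -0.20788813  0.32728437]
```

View pics/w1.png

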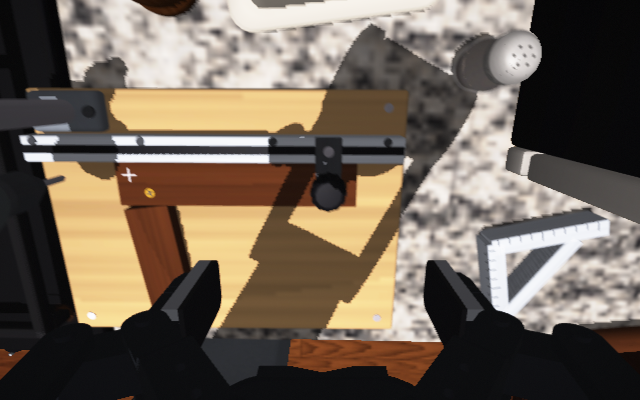

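The wrist view shows the knob at (328,190), the cross at (129,175), the bit tip at about (63,180) and the square at the right. These match my predictions to within a few pixels. Now I'll go down onto the knob.

jog_arm([
  [85,-1,4.5,15,0],
  [85,0,0,25,0],
  [85,0,0,25,0],
  [85,0,0,25,0],
  [85,0,0,25,0],
  [85,0,0,17,0],
  [85,0,0,8,0],
  [85,0,0,0,0],
])

```text
clock: 2.33
position: [0.5388, -0.2185, 0.0449]
tcp_rot: [[1.0, 0.012, -0.005], [0.012, -1.0, 0.002], [-0.005, -0.002, -1.0]]
contact_force: [-0.3, 0.6, -0.3]
width: 0.994
```

```bash
python3 -c "
from h import *
togo(.5435,-.213,.043,.0127)
c=camera_params('wrist'); im=snapshot('wrist'); save('w2',im)
print(proj(c,(.5435,-.2135,.066)))
"
```

```text
t2.33 pos [ 0.5388 -0.2185  0.0449] ang 0.0116 spin -0.0011 then mm 4.8 -5.4 1.9 F [-0.3  0.6 -0.3] w0.994
[308.43514406 279.2004454 ]
```

View pics/w2.png

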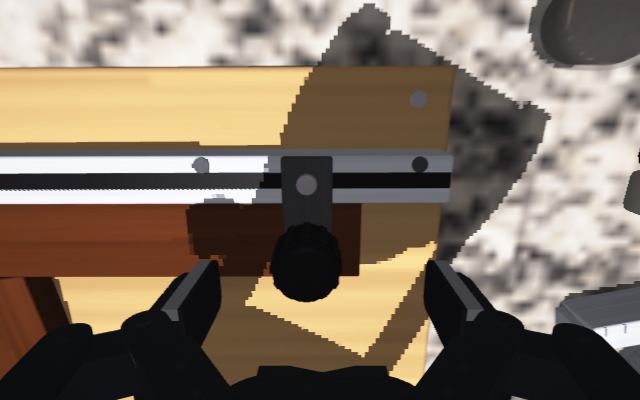

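```bash
python3 -c "
from h import *
c=camera_params('wrist')
for x in (.5265,.5295,.5325,.535): print(x,proj(c,(x,-.2135,.066)))
togo(.5435,-.213,.043,.0127)
"
```

```text
0.5265 [307.62156914 316.33221745]
0.5295 [307.61846517 310.00598366]
0.5325 [307.61532349 303.6028845 ]
0.535 [307.61267612 298.20723612]
t2.38 pos [ 0.5401 -0.2189  0.0469] ang 0.0118 spin -0.0009 then mm 3.5 -5.9 3.9 F [ 0.1 -0.1  0.7] w0.993
```

jog_arm([
  [85,5.5,-5.5,3,0],
  [85,0,0,0,0],
  [40,0,0,0,0],
  [20,0,0,0,0],
  [20,0,0,0,0],
  [20,0,0,0,0],
  [20,0,0,0,0],
  [20,0,0,0,0],
  [20,0,0,0,0],
], squeeze=40)

```text
clock: 3.13
position: [0.5464, -0.2122, 0.045]
tcp_rot: [[1.0, 0.013, 0.0], [0.013, -1.0, 0.001], [0.0, -0.001, -1.0]]
contact_force: [-1.1, 3.5, 4.5]
width: 0.307
```

```bash
python3 -c "
from h import *
togo(.5435,-.213,.043,.0127)
c=camera_params('wrist'); im=snapshot('wrist'); save('w3',im)
"; python3 m1.py t3
python3 - <<'E'
import cv2
im=cv2.imread('pics/t3.png');
cv2.imwrite('pics/t3b.png',cv2.resize(im[145:260,140:305],None,fx=4.8,fy=4.8,interpolation=cv2.INTER_CUBIC))
E
```

```text
t3.13 pos [ 0.5464 -0.2122  0.045 ] ang 0.0129 spin 0.0002 then mm -2.9 0.7 2.0 F [-1.1  3.5  4.5] w0.307
right edge -0.26844885939065405 dir (np.float32(0.98225176), np.float32(0.18756722)) 0.012792467043444111 -0.26947668 0.47427124
near edge 0.3846533996002979 0.001826943382923534 (np.float32(0.035168502), np.float32(0.9993814))
far edge 0.6109439581499653 0.0006281774318149802 (np.float32(0.12770927), np.float32(0.99181163))
left edge 0.049221711144918745 0.00030067045278877203 (np.float32(0.9999998), np.float32(0.0005643755))
```

View pics/w3.png

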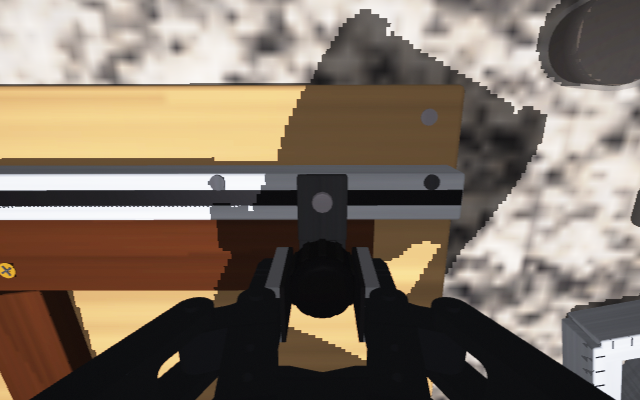

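View pics/t3b.png

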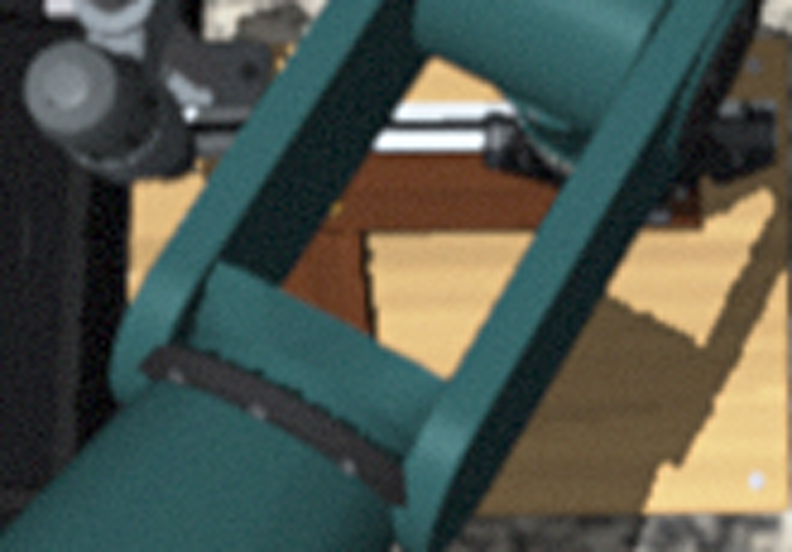

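Knob is gripped (about 26 mm opening, fingers on either side of it). I'll check the cross-to-bit distance in w1.

Run:
```python
import cv2
im=cv2.imread('pics/w1.png');
cv2.imwrite('pics/w1b.png',cv2.resize(im[120:220,10:170],None,fx=5,fy=5,interpolation=cv2.INTER_CUBIC))
im=cv2.imread('pics/scene0.png');
cv2.imwrite('pics/s0b.png',cv2.resize(im[110:245,190:320],None,fx=4.4,fy=4.4,interpolation=cv2.INTER_CUBIC))
```

```text
(no output)
```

View pics/w1b.png

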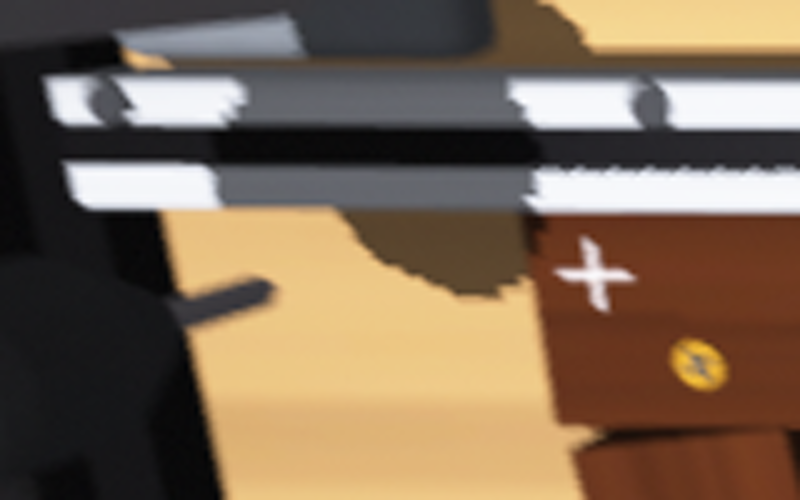

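View pics/s0b.png

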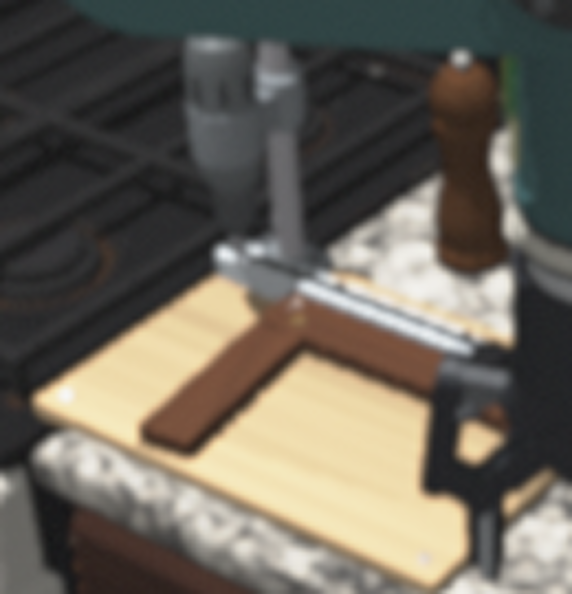

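jog_arm([
  [20,0,-4,0,0],
  [20,0,-8,0,0],
  [20,0,-8,0,0],
  [20,0,-8,0,0],
  [20,0,-8,0,0],
  [20,0,-7,0,0],
  [20,0,-4,0,0],
  [20,0,-1.5,0,0],
  [20,0,0,0,0],
  [20,0,0,0,0],
], squeeze=50)

```text
clock: 4.07
position: [0.5458, -0.1684, 0.045]
tcp_rot: [[1.0, 0.012, 0.001], [0.012, -1.0, -0.008], [0.001, 0.008, -1.0]]
contact_force: [-1.6, -8.4, 1.8]
width: 0.3
```

```bash
python3 -c "
from h import *
togo(.5464,-.1637,.045,.0127)
im=snapshot('top');save('t4',im);c=camera_params('top'); print(proj(c,(.548,.009,.031)))
im=im[...,::-1]
cv2.imwrite('pics/t4b.png',cv2.resize(im[145:260,140:305],None,fx=4.8,fy=4.8,interpolation=cv2.INTER_CUBIC))
"
```

```text
t4.07 pos [ 0.5458 -0.1684  0.045 ] ang 0.0119 spin -0.0008 then mm 0.6 -4.7 -0.0 F [-1.6 -8.4  1.8] w0.300
[181.87548512 181.56924657]
```

View pics/t4b.png

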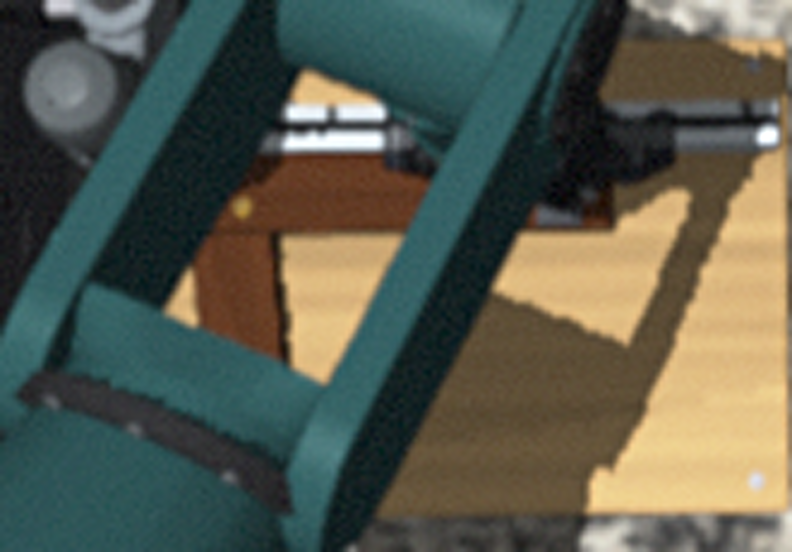

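jog_arm([
  [20,0,-3,0,0],
  [20,0,-2,0,0],
  [20,0,0,0,0],
  [20,0,0,0,0],
])

```text
clock: 4.45
position: [0.5458, -0.1637, 0.045]
tcp_rot: [[1.0, 0.012, 0.001], [0.012, -1.0, -0.008], [0.001, 0.008, -1.0]]
contact_force: [-1.6, -8.7, 3.3]
width: 0.305
```

```bash
python3 -c "
from h import *
togo(.5464,-.1637,.045,.0127)
im=snapshot('top');save('t5',im)
im=im[...,::-1]
cv2.imwrite('pics/t5b.png',cv2.resize(im[170:200,140:305],None,fx=4.8,fy=4.8,interpolation=cv2.INTER_CUBIC))
"
```

```text
t4.45 pos [ 0.5458 -0.1637  0.045 ] ang 0.0118 spin -0.0009 then mm 0.6 0.0 0.0 F [-1.6 -8.7  3.3] w0.305
```

View pics/t5b.png

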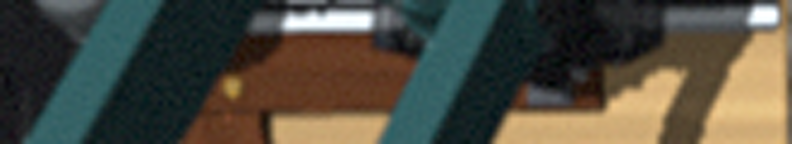

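jog_arm([
  [40,0,0,0,0],
  [85,0,0,0,0],
  [85,0,0,0,0],
  [85,0,0,0,0],
  [85,0,0,-15,0],
  [85,0,0,-30,0],
  [85,0,0,-35,0],
  [85,0,5,-35,0],
  [85,0,20,-35,0],
  [85,0,0,0,0],
])

```text
clock: 5.33
position: [0.5495, -0.188, 0.2038]
tcp_rot: [[1.0, 0.011, 0.015], [0.012, -1.0, -0.009], [0.015, 0.009, -1.0]]
contact_force: [1.3, -0.2, 1.1]
width: 0.994
```

jog_arm([
  [85,0,0,0,0],
  [85,0,0,0,0],
  [85,0,0,0,0],
])

```text
clock: 5.58
position: [0.545, -0.1835, 0.192]
tcp_rot: [[1.0, 0.013, -0.004], [0.013, -1.0, 0.002], [-0.004, -0.002, -1.0]]
contact_force: [-0.3, 0.4, 0.5]
width: 0.992
```

```bash
python3 -c "
from h import *
togo(.5464,-.1637,.045,.0127)
c=camera_params('wrist'); im=snapshot('wrist');save('w6',im)
import pickle; pickle.dump(c,open('w6.pkl','wb'))
print(proj(c,(.548,.009,.031)),proj(c,(.548,.009,.041)))
im=im[...,::-1]
cv2.imwrite('pics/w6b.png',cv2.resize(im[100:260,0:240],None,fx=3.3,fy=3.3,interpolation=cv2.INTER_CUBIC))
"
```

```text
t5.58 pos [ 0.545  -0.1835  0.192 ] ang 0.0132 spin 0.0005 then mm 1.6 -19.8 147.0 F [-0.3  0.4  0.5] w0.992
[106.03228003 175.82591566] [ 99.15346652 178.3517554 ]
```

View pics/w6.png

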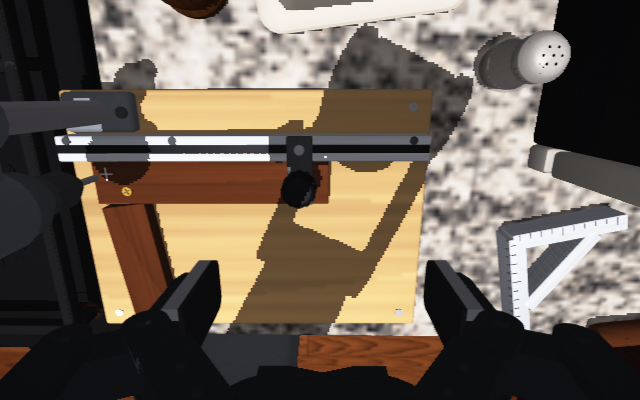

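View pics/w6b.png

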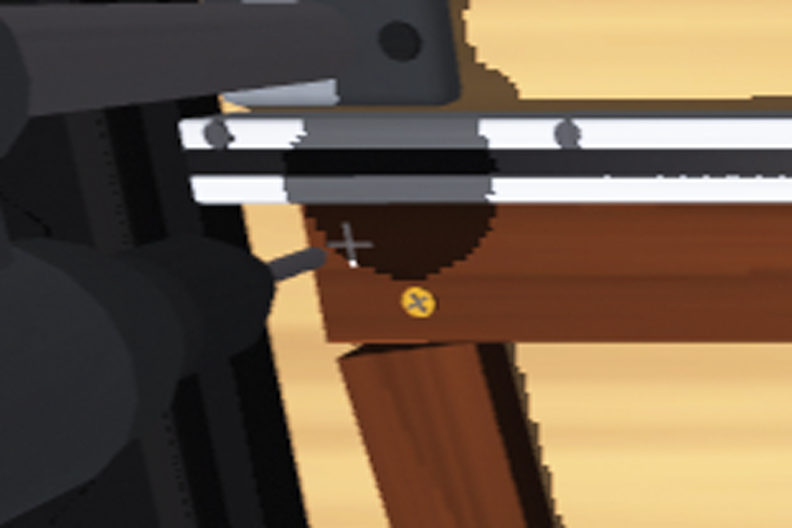

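The cross (105.5,173.6) now lies about a millimetre from its ideal spot under the bit tip (97.6,178), allowing for the oblique view. Next I'll move over the square for a close look.

```bash
python3 -c "
from h import *
togo(.39,-.40,.2,-.595)
print(read_state()['joint_positions'])
"
```

```text
t5.63 pos [ 0.545  -0.1834  0.1918] ang 0.0134 spin 0.6084 then mm -7.0 266.2 -8.2 F [ 0.1  0.  -1. ] w0.995
[-4.23258255e-01  1.56674637e-01  1.37186216e+00  5.86683748e-05
  1.61747819e+00  1.13415914e+00]
```

jog_arm([
  [85,0,0,0,0.1215],
  [85,0,0,0,0.1215],
  [85,0,0,0,0.1215],
  [85,0,0,0,0.1215],
  [85,0,0,0,0.1215],
  [34,0,32,0,0],
  [34,0,32,0,0],
  [34,0,32,0,0],
  [34,0,32,0,0],
  [34,0,32,0,0],
])

```text
clock: 6.47
position: [0.455, -0.3168, 0.1923]
tcp_rot: [[0.829, -0.559, -0.003], [-0.559, -0.829, 0.002], [-0.003, -0.0, -1.0]]
contact_force: [-0.0, -0.9, -0.4]
width: 0.4
```

jog_arm([
  [34,0,32,0,0],
  [34,0,32,0,0],
  [34,0,32,0,0],
  [34,0,0,0,0],
  [34,0,0,0,0],
])

```text
clock: 6.88
position: [0.4013, -0.3966, 0.1923]
tcp_rot: [[0.827, -0.563, -0.002], [-0.563, -0.827, 0.003], [-0.003, -0.001, -1.0]]
contact_force: [0.1, -0.2, -0.5]
width: 0.399
```

```bash
python3 -c "
from h import *
togo(.39,-.40,.2,-.595)
print(read_state()['joint_positions'])
c=camera_params('wrist'); im=snapshot('wrist');save('w7',im)
import pickle; pickle.dump(c,open('w7.pkl','wb'))
im=snapshot('top');save('t7',im)
"
```

```text
t6.88 pos [ 0.4013 -0.3966  0.1923] ang -0.5974 spin -0.0024 then mm -7.4 9.1 -7.7 F [ 0.1 -0.2 -0.5] w0.399
[-8.80269225e-01  1.31998562e-01  1.39870500e+00  3.59572103e-04
  1.61450279e+00  1.28798474e+00]
```

View pics/w7.png

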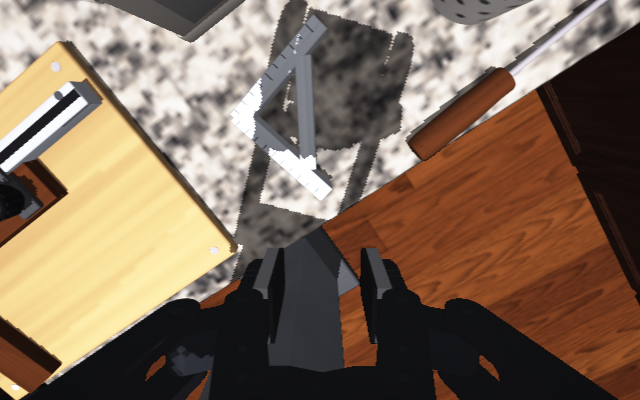

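View pics/t7.png

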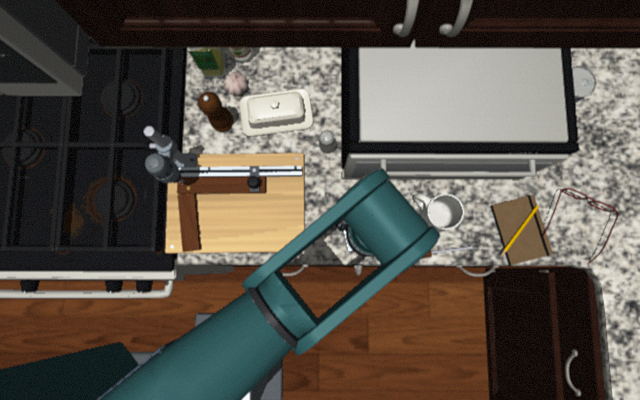

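```bash
python3 -c "
from h import *
im=cv2.imread('pics/w7.png')
cv2.imwrite('pics/w7b.png',cv2.resize(im[0:215,210:350],None,fx=2.7*1,fy=2.7,interpolation=cv2.INTER_CUBIC)) 
im=snapshot('scene');save('s7',im)
"
```

```text
(no output)
```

View pics/w7b.png

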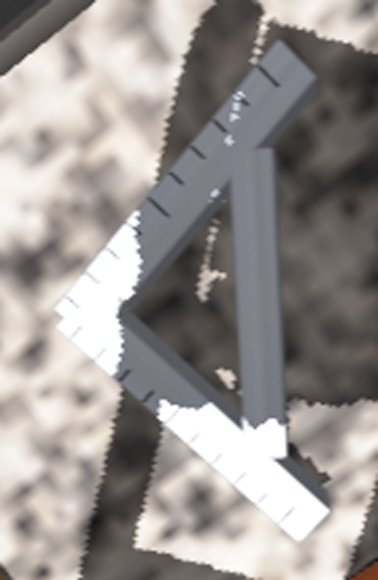

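View pics/s7.png

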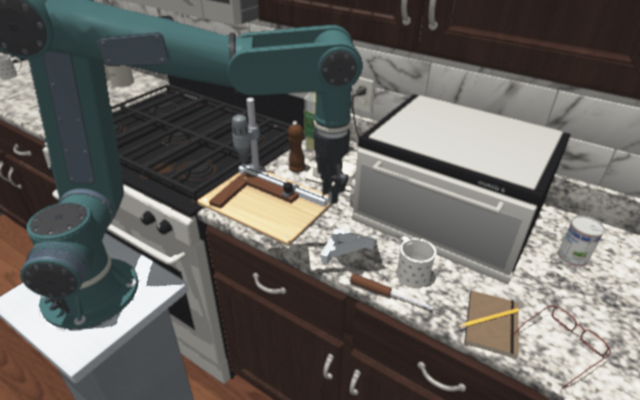

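```bash
python3 -c "
from h import *
import pickle
np.set_printoptions(precision=4,suppress=True)
c=pickle.load(open('w7.pkl','rb'))
P={k:ray(c,u,v,.028)[:2] for k,(u,v) in dict(corner=(230.4,114.8),fy=(313,15.6),fyi=(327,28.5),nx=(321.9,200),nxi=(332.2,188.9),webA=(210+232/2.7,178/2.7),webB=(210+272/2.7,150/2.7),webC=(210+243/2.7,418/2.7),webD=(210+286/2.7,424/2.7)).items()}
for k in P: print(k,P[k])
a=P['fy']-P['corner'];b=P['nx']-P['corner'];print(np.linalg.norm(a),np.linalg.norm(b),np.arctan2(a[0],-a[1]),np.arctan2(-b[1],-b[0]))
s=camera_params('scene')
for z in (.19,.3,.35,.4,.45,.5,.55): print(z,proj(s,(.4013,-.3966,z)))
for z in (.041,.1,.15,.2,.25,.3): print(z,proj(s,(.548,.009,z)))
t=camera_params('top')
for z in (.35,.4,.45,.5,.55):print(z,ray(t,380,172,z),ray(t,437,235,z))
"
```

```text
corner [ 0.4937 -0.3648]
fy [ 0.5168 -0.4668]
fyi [ 0.5028 -0.4708]
nx [ 0.3867 -0.3868]
nxi [ 0.3901 -0.4004]
webA [ 0.494  -0.4339]
webB [ 0.4937 -0.4486]
webC [ 0.4321 -0.3942]
webD [ 0.4225 -0.4047]
0.10459173854900208 0.109281960272487 0.22228895948140975 0.20222990649161762
0.19 [329.3908 200.1244]
0.3 [330.7345 158.7029]
0.35 [331.4085 137.9231]
0.4 [332.1278 115.7518]
0.45 [332.8968  92.0445]
0.5 [333.721   66.6357]
0.55 [334.6066  39.3356]
0.041 [243.9604 171.196 ]
0.1 [242.2372 154.767 ]
0.15 [240.7048 140.1569]
0.2 [239.1014 124.8701]
0.25 [237.422  108.8583]
0.3 [235.661   92.0687]
0.35 [ 0.503  -0.4156  0.35  ] [ 0.3974 -0.5071  0.35  ]
0.4 [ 0.4922 -0.4083  0.4   ] [ 0.3936 -0.4938  0.4   ]
0.45 [ 0.4815 -0.401   0.45  ] [ 0.3898 -0.4804  0.45  ]
0.5 [ 0.4707 -0.3937  0.5   ] [ 0.386  -0.4671  0.5   ]
0.55 [ 0.4599 -0.3863  0.55  ] [ 0.3822 -0.4537  0.55  ]
```

```bash
python3 -c "
from h import *
import pickle
np.set_printoptions(precision=4,suppress=True)
t=camera_params('top')
f=lambda a,b: ray(t,325+a/7-.43,185+b/7-.43,.028)[:2]
C,a,b=f(97,160),f(405,78),f(165,465)
print(C,a,b,np.linalg.norm(a-C),np.linalg.norm(b-C),np.arctan2((a-C)[0],-(a-C)[1]),np.arctan2(-(b-C)[1],-(b-C)[0]))
for C,th in ((C,.208),(np.array([.4937,-.3648]),.21)):
  R=np.array([[np.cos(th),-np.sin(th)],[np.sin(th),np.cos(th)]]);print('web',C+R@[-.048,-.048])
im=cv2.imread('pics/t7.png')
cv2.imwrite('pics/t7b.png',cv2.resize(im[145:260,140:305],None,fx=4.8,fy=4.8,interpolation=cv2.INTER_CUBIC))
"
```

```text
[ 0.4869 -0.3628] [ 0.515  -0.4673] [ 0.3844 -0.3847] 0.10826303917493318 0.10473622166768921 0.26318103798690046 0.2110892009129168
web [ 0.4498 -0.4197]
web [ 0.4568 -0.4218]
```

View pics/t7b.png

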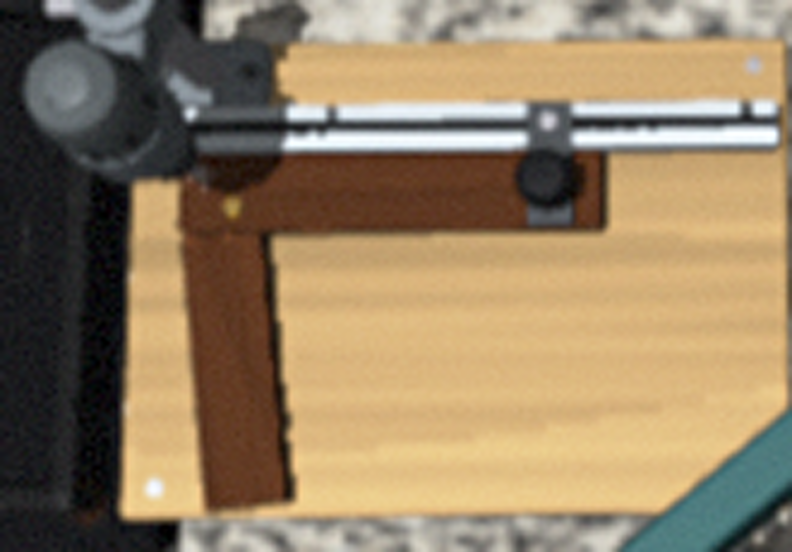

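```bash
python3 -c "
from h import *
togo(.455,-.4205,.09,-.575)"
```

```text
t7.03 pos [ 0.403  -0.3951  0.1934] ang -0.5933 spin -0.0183 then mm 57.4 -6.9 103.4 F [ 1.1 -0.2 -0.4] w0.394
```

jog_arm([
  [34,0,0,0,-0.02],
  [34,14,-2,20,0],
  [34,22,-3,25,0],
  [34,21,-2,30,0],
  [34,0,0,28,0],
  [34,0,0,0,0],
  [34,0,0,0,0],
  [34,0,0,0,0],
  [34,0,0,0,0],
])

```text
clock: 7.78
position: [0.4552, -0.4223, 0.0946]
tcp_rot: [[0.84, -0.543, 0.003], [-0.543, -0.84, -0.004], [0.005, 0.001, -1.0]]
contact_force: [0.3, -0.2, 0.8]
width: 0.396
```

```bash
python3 -c "
from h import *
togo(.455,-.4205,.09,-.575)
c=camera_params('wrist'); im=snapshot('wrist');save('w8',im)
import pickle; pickle.dump(c,open('w8.pkl','wb'))
s=read_state(); print(s['joint_vel'])
"
```

```text
t7.78 pos [ 0.4552 -0.4223  0.0946] ang -0.5741 spin 0.0009 then mm -1.2 -1.4 4.6 F [ 0.3 -0.2  0.8] w0.396
[-0.00437934  0.00078884  0.00445754 -0.00139053 -0.00491114  0.00260646]
```

View pics/w8.png

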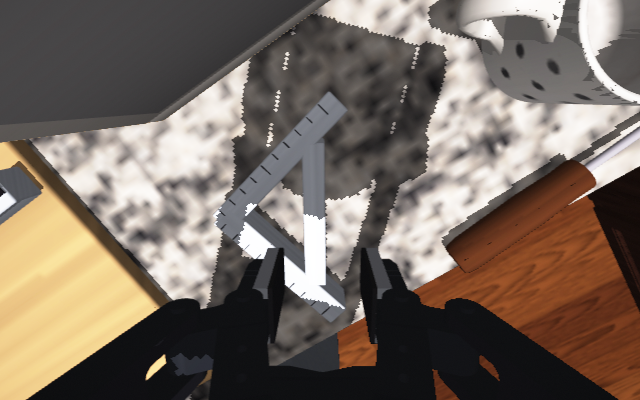

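```bash
python3 -c "
from h import *
import pickle
np.set_printoptions(precision=4,suppress=True)
c=pickle.load(open('w8.pkl','rb'))
im=cv2.imread('pics/w8.png');cv2.imwrite('pics/w8b.png',cv2.resize(im[80:330,200:360],None,fx=2.4,fy=2.4,interpolation=cv2.INTER_CUBIC))
f=lambda u,v: ray(c,u,v,.028)[:2]
C,a,b=f(217,218),f(329,93),f(333,320)
print(C,a,b,np.linalg.norm(a-C),np.linalg.norm(b-C),np.arctan2((a-C)[0],-(a-C)[1]),np.arctan2(-(b-C)[1],-(b-C)[0]))
th=.21
R=np.array([[np.cos(th),-np.sin(th)],[np.sin(th),np.cos(th)]]);print('web',C+R@[-.048,-.048])
print(f(315.5,150),f(315.5,285))
print(proj(c,(.4552,-.4223,.028)))
"
```

```text
[ 0.4913 -0.3665] [ 0.5166 -0.4673] [ 0.3877 -0.3882] 0.10388446417065315 0.10586675743401444 0.245726518880567 0.20613318337228476
web [ 0.4544 -0.4234]
[ 0.4934 -0.4428] [ 0.4172 -0.3929]
[321.4766 217.9254]
```

View pics/w8b.png

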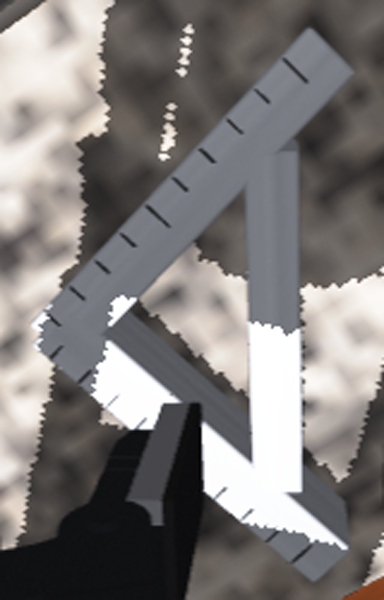

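```bash
python3 -c "
from h import *
import pickle
np.set_printoptions(precision=4,suppress=True)
c=pickle.load(open('w8.pkl','rb'))
g=lambda u,v: ray(c,200+u/2.4,80+v/2.4,.028)[:2]
C,a,b=g(34,320),g(310,28),g(316,580)
print(C,a,b,np.linalg.norm(a-C),np.linalg.norm(b-C),np.arctan2((a-C)[0],-(a-C)[1]),np.arctan2(-(b-C)[1],-(b-C)[0]))
d=a-b; print('hyp',np.linalg.norm(d), 'ang tool x', np.arctan2(d[1],d[0]))
m=(a+b)/2; n=C-m; print('mid',m, 'web from mid', m+n/np.linalg.norm(n)*(.0778-.0679))
w1,w2=(g(248,190)+g(299,190))/2,(g(250,440)+g(301,440))/2; d=w1-w2; print(w1,w2,np.arctan2(d[1],d[0]))
e=d/np.linalg.norm(d); p=m; print('web center on midline', w2+e*((m-w2)@e))
togo(.455,-.4205,.09,-.575)
"
```

```text
[ 0.4948 -0.3669] [ 0.5172 -0.4677] [ 0.3871 -0.3867] 0.10327921981346846 0.10950705549218769 0.21842504014327332 0.18136580401110305
hyp 0.15328556984530342 ang tool x -0.5573072207049335
mid [ 0.4521 -0.4272] web from mid [ 0.4579 -0.4191]
[ 0.4893 -0.4389] [ 0.4309 -0.4013] -0.5729807869616974
web center on midline [ 0.4577 -0.4186]
t7.83 pos [ 0.4551 -0.4224  0.0947] ang -0.5744 spin 0.0006 then mm -1.2 -1.5 4.7 F [-0.  -0.6  0.2] w0.399
```

jog_arm([
  [34,0.4,-4.4,10,0],
  [34,0,0,20,0],
  [34,0,0,20,0],
  [34,0,0,10,0],
  [34,0,0,0,0],
  [34,0,0,0,0],
  [34,0,0,0,0],
])

```text
clock: 8.42
position: [0.4576, -0.4187, 0.0328]
tcp_rot: [[0.839, -0.544, 0.002], [-0.544, -0.839, -0.002], [0.003, 0.001, -1.0]]
contact_force: [-0.3, -0.1, 0.9]
width: 0.397
```

```bash
python3 -c "
from h import *
togo(.4578,-.4189,.004,-.57)
c=camera_params('wrist'); im=snapshot('wrist');save('w9',im)
"
```

```text
t8.42 pos [ 0.4576 -0.4187  0.0328] ang -0.5748 spin -0.0048 then mm 0.3 0.0 28.8 F [-0.3 -0.1  0.9] w0.397
```

View pics/w9.png

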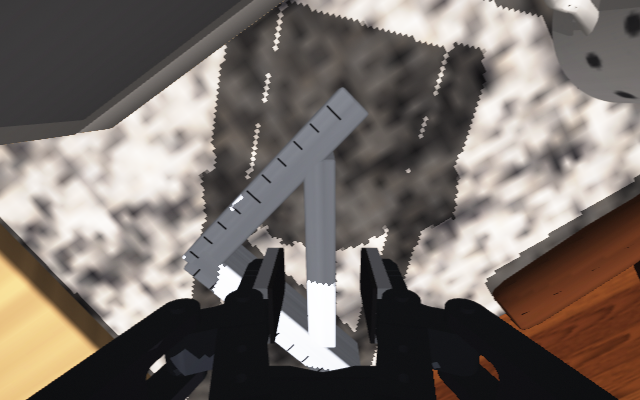

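jog_arm([
  [34,0,0,10,0],
  [34,0,0,10,0],
  [34,0,0,7,0],
  [34,0,0,0,0],
  [34,0,0,0,0],
])

```text
clock: 8.88
position: [0.4562, -0.4173, 0.0029]
tcp_rot: [[0.839, -0.544, -0.002], [-0.544, -0.839, 0.002], [-0.003, -0.001, -1.0]]
contact_force: [0.0, 0.5, 0.1]
width: 0.397
```

```bash
python3 -c "
from h import *
togo(.4578,-.4189,.004,-.57)
c=camera_params('wrist'); im=snapshot('wrist');save('w10',im)
"
```

```text
t8.88 pos [ 0.4562 -0.4173  0.0029] ang -0.5747 spin -0.0047 then mm 2.2 0.5 -1.1 F [0.  0.5 0.1] w0.397
```

View pics/w10.png

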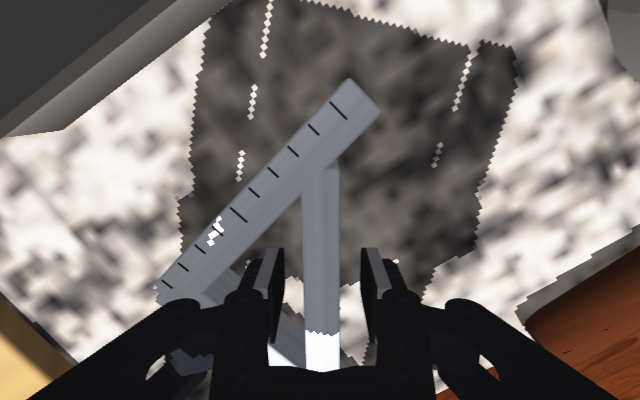

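jog_arm([
  [34,0,0,-1.5,0],
  [10,0,0,0,0],
  [8,0,0,0,0],
  [8,0,0,0,0],
  [8,0,0,0,0],
  [8,0,0,0,0],
  [8,0,0,0,0],
], squeeze=60)

```text
clock: 9.52
position: [0.4574, -0.4186, 0.0069]
tcp_rot: [[0.839, -0.544, 0.001], [-0.544, -0.839, -0.002], [0.002, 0.001, -1.0]]
contact_force: [0.0, 0.3, 3.2]
width: 0.151
```

jog_arm([
  [8,0,0,-10,0],
  [8,0,0,-20,0],
  [8,0,0,-30,0],
  [8,0,0,-30,0],
  [8,0,0,-10,0],
  [8,0,0,0,0],
  [8,0,0,0,0],
  [8,0,0,0,0],
  [8,0,0,0,0],
])

```text
clock: 10.27
position: [0.4556, -0.4166, 0.1024]
tcp_rot: [[0.839, -0.544, -0.004], [-0.544, -0.839, 0.004], [-0.006, -0.002, -1.0]]
contact_force: [1.1, 0.7, -4.3]
width: 0.15
```

```bash
python3 -c "
from h import *
togo(.43,-.10,.1,-.772)
c=camera_params('wrist'); im=snapshot('wrist');save('w11',im)
import pickle; pickle.dump((c,read_state()),open('w11.pkl','wb'))
im=snapshot('scene');save('s11',im)
"
```

```text
t10.27 pos [ 0.4556 -0.4166  0.1024] ang -0.5747 spin 0.1973 then mm -239.2 -209.0 2.4 F [ 1.1  0.7 -4.3] w0.150
```

View pics/w11.png

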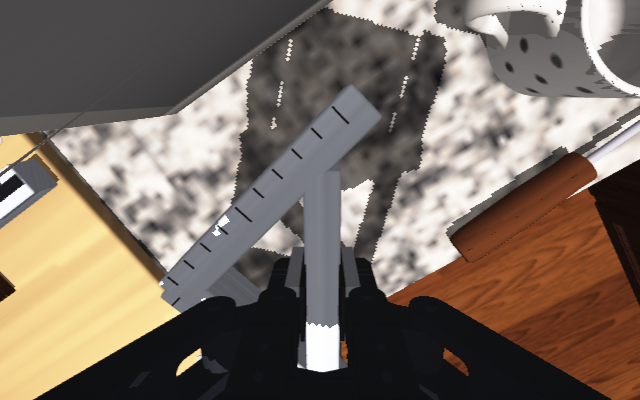

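View pics/s11.png

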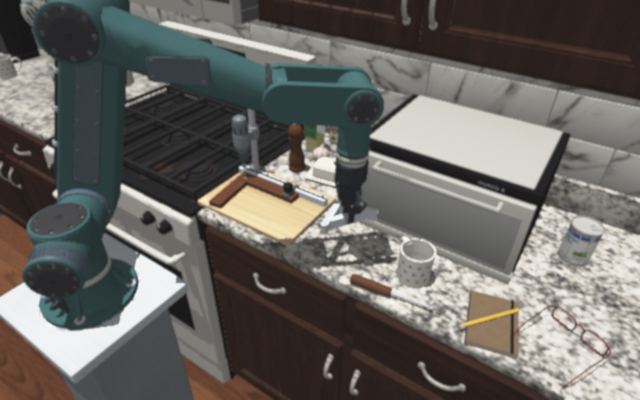

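```bash
python3 -c "
from h import *
import pickle
np.set_printoptions(precision=4,suppress=True)
c,s=pickle.load(open('w11.pkl','rb'))
R=np.array(s['tcp_rot']);p=np.array(s['position'])
im=cv2.imread('pics/w11.png');cv2.imwrite('pics/w11b.png',cv2.resize(im[60:320,150:400],None,fx=2.2,fy=2.2,interpolation=cv2.INTER_CUBIC))
for n,u,v in (('a',349,85),('ai',381,117),('C',163,297)):
  X=ray(c,u,v,p[2]+.021); print(n,X,R.T@(X-p))
print('exp a .0778 .0099; ai .0665 .0212; C 0 -.0679')
"
```

```text
a [ 0.5153 -0.4662  0.1238] [ 0.0767  0.0091 -0.0214]
ai [ 0.5007 -0.4699  0.1238] [ 0.0664  0.0201 -0.0214]
C [ 0.4875 -0.3623  0.1238] [-0.0031 -0.063  -0.0209]
exp a .0778 .0099; ai .0665 .0212; C 0 -.0679
```

View pics/w11b.png

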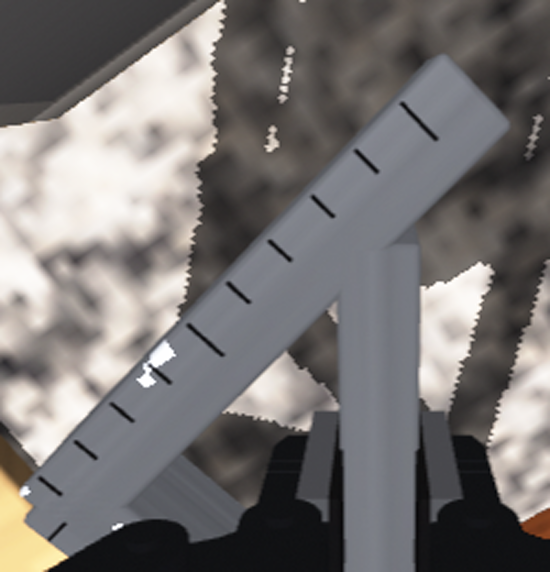

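jog_arm([
  [8,0,0,0,0.099],
  [8,0,0,0,0.099],
  [8,-12,-13,0,0],
  [8,-22,-24,0,0],
  [8,-22,-24,0,0],
  [8,-22,-24,0,0],
  [8,-22,-24,0,0],
  [8,-22,-24,0,0],
  [8,-22,-24,0,0],
  [8,-22,-24,0,0],
])

```text
clock: 11.2
position: [0.4637, -0.1708, 0.1049]
tcp_rot: [[0.716, -0.698, -0.001], [-0.698, -0.716, 0.001], [-0.001, 0.0, -1.0]]
contact_force: [0.8, 0.6, -3.3]
width: 0.148
```

jog_arm([
  [8,-20,-22,0,0],
  [8,-15,-16,0,0],
  [8,0,0,0,0],
  [8,0,0,0,0],
  [8,0,0,0,0],
  [8,0,0,0,0],
])

```text
clock: 11.7
position: [0.4657, -0.1217, 0.1055]
tcp_rot: [[0.715, -0.699, -0.0], [-0.699, -0.715, -0.0], [-0.0, 0.001, -1.0]]
contact_force: [-0.5, -0.6, -3.2]
width: 0.148
```

```bash
python3 -c "
from h import *
togo(.465,-.09,.03,-.7727)
c=camera_params('wrist'); im=snapshot('wrist');save('w12',im)
im=snapshot('scene');save('s12',im)
"
```

```text
t11.70 pos [ 0.4657 -0.1217  0.1055] ang -0.7737 spin -0.0010 then mm -22.7 -22.2 75.5 F [-0.5 -0.6 -3.2] w0.148
```

View pics/w12.png

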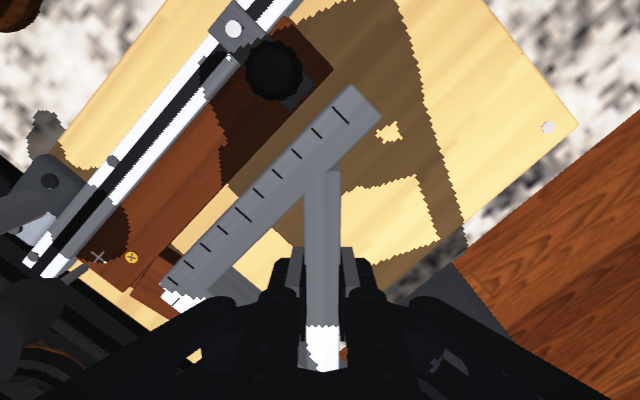

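View pics/s12.png

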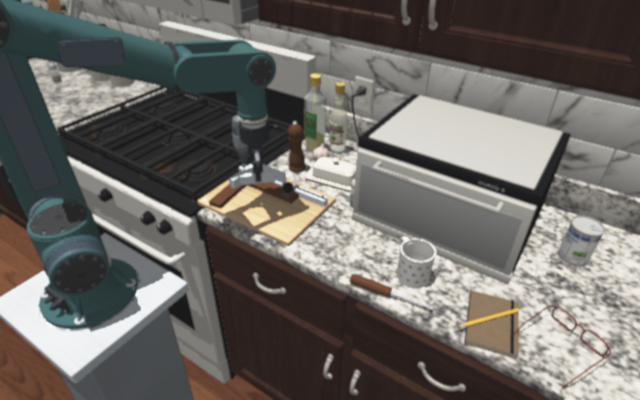

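jog_arm([
  [8,0,0,20,0],
  [8,0,0,20,0],
  [8,0,0,20,0],
  [8,0,0,15,0],
  [8,0,0,4,0],
  [8,0,0,0,0],
  [8,0,0,0,0],
  [8,0,0,0,0],
])

```text
clock: 12.47
position: [0.467, -0.1216, 0.0282]
tcp_rot: [[0.716, -0.698, 0.003], [-0.698, -0.716, -0.001], [0.003, -0.001, -1.0]]
contact_force: [0.1, 0.1, -2.4]
width: 0.144
```

```bash
python3 -c "
from h import *
togo(.465,-.09,.023,-.7727)
c=camera_params('wrist'); im=snapshot('wrist');save('w13',im)
"
```

```text
t12.47 pos [ 0.467  -0.1216  0.0282] ang -0.7732 spin -0.0005 then mm -23.5 -21.2 5.2 F [ 0.1  0.1 -2.4] w0.144
```

View pics/w13.png

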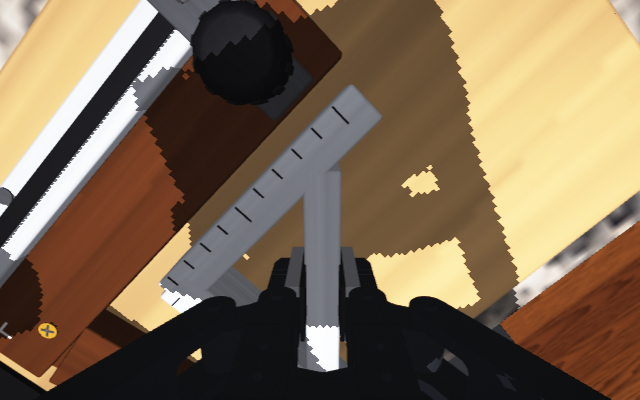

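jog_arm([
  [8,0,0,3,0],
  [8,0,0,2.5,0],
  [8,0,0,0,0],
  [8,-7,-7,0,0],
  [8,-7,-7,0,0],
  [8,-5,-4,0,0],
  [8,0,0,0,0],
  [8,0,0,0,0],
  [8,0,0,0,0],
])

```text
clock: 13.27
position: [0.4652, -0.0942, 0.0218]
tcp_rot: [[0.717, -0.698, 0.001], [-0.698, -0.717, 0.0], [0.0, -0.001, -1.0]]
contact_force: [-1.2, 1.8, 2.2]
width: 0.147
```

```bash
python3 -c "
from h import *
togo(.4731,-.0679,.022,-.7727)
c=camera_params('wrist'); im=snapshot('wrist');save('w14',im)
"
```

```text
t13.27 pos [ 0.4652 -0.0942  0.0218] ang -0.7720 spin 0.0007 then mm -12.7 -24.4 -0.2 F [-1.2  1.8  2.2] w0.147
```

View pics/w14.png

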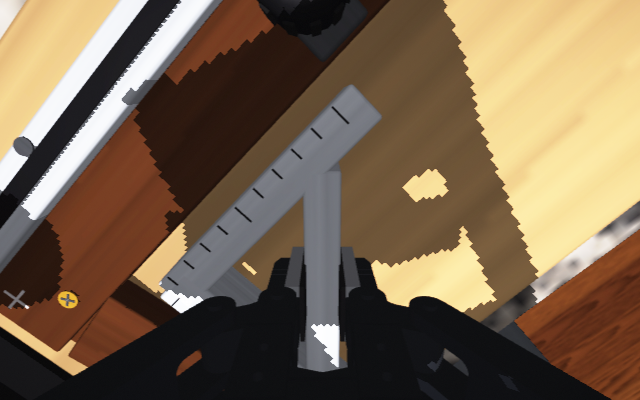

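jog_arm([
  [8,-3,-3,-0.5,0],
  [8,-3,-3,0,0],
  [8,-3,-3,0,0],
  [8,-2,-2,0,0],
  [8,0,0,0,0],
  [8,0,0,0,0],
])

```text
clock: 13.82
position: [0.4645, -0.0793, 0.0218]
tcp_rot: [[0.716, -0.698, -0.0], [-0.698, -0.716, -0.001], [0.0, 0.001, -1.0]]
contact_force: [-0.0, -2.3, -0.0]
width: 0.144
```

jog_arm([
  [8,0,-3,0,0],
  [8,0,-3,0,0],
  [8,0,0,0,0],
  [8,0,0,0,0],
])

```text
clock: 14.15
position: [0.4692, -0.0748, 0.0218]
tcp_rot: [[0.716, -0.698, 0.001], [-0.698, -0.716, 0.0], [0.0, -0.0, -1.0]]
contact_force: [-0.3, -2.5, 0.6]
width: 0.149
```

```bash
python3 -c "
from h import *
togo(.4731,-.0679,.022,-.7727)
c=camera_params('wrist'); im=snapshot('wrist');save('w15',im)
im=snapshot('top')[...,::-1]
cv2.imwrite('pics/t15b.png',cv2.resize(im[145:260,140:305],None,fx=4.8,fy=4.8,interpolation=cv2.INTER_CUBIC))
"
```

```text
t14.15 pos [ 0.4692 -0.0748  0.0218] ang -0.7726 spin 0.0001 then mm -2.0 -7.7 -0.2 F [-0.3 -2.5  0.6] w0.149
```

View pics/w15.png

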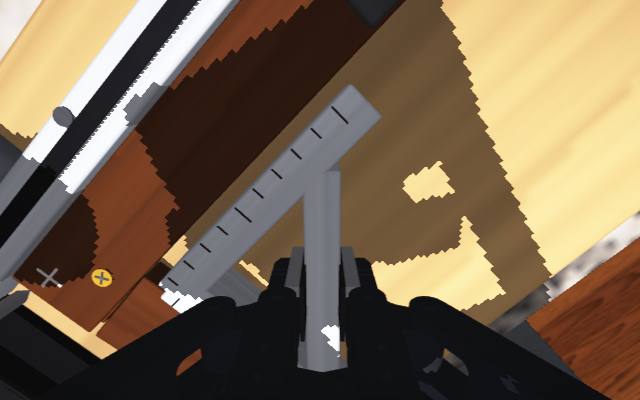

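View pics/t15b.png

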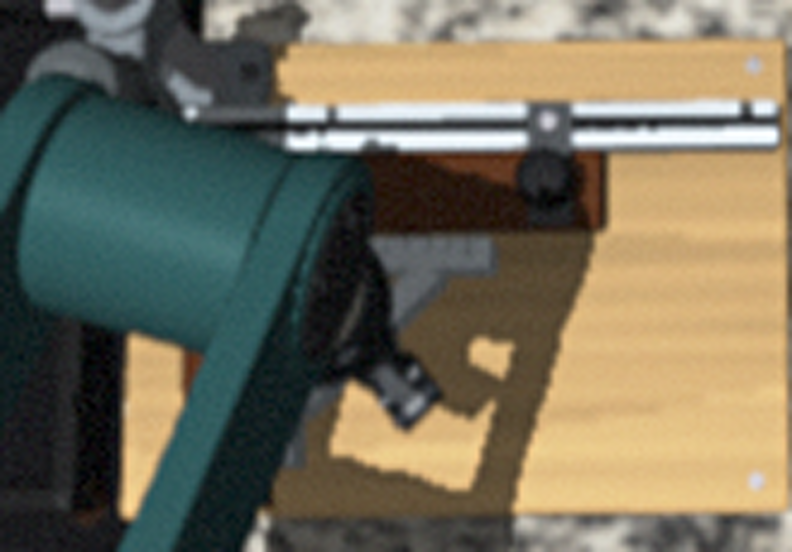

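jog_arm([
  [8,0,-2,0,0],
  [8,0,-1.5,0,0],
  [8,0,-1,0,0],
  [8,0,0,0,0],
  [8,0,0,0,0],
])

```text
clock: 14.67
position: [0.472, -0.0716, 0.0218]
tcp_rot: [[0.716, -0.698, 0.0], [-0.698, -0.716, 0.0], [0.0, -0.0, -1.0]]
contact_force: [-1.6, -3.5, 0.4]
width: 0.148
```

```bash
python3 -c "
from h import *
togo(.4731,-.0679,.022,-.7727)
im=snapshot('scene');save('s16',im)
im=im[...,::-1]
cv2.imwrite('pics/s16b.png',cv2.resize(im[30:245,180:320],None,fx=2.7,fy=2.7,interpolation=cv2.INTER_CUBIC))
"
```

```text
t14.67 pos [ 0.472  -0.0716  0.0218] ang -0.7726 spin 0.0001 then mm -1.8 -3.4 -0.2 F [-1.6 -3.5  0.4] w0.148
```

View pics/s16b.png

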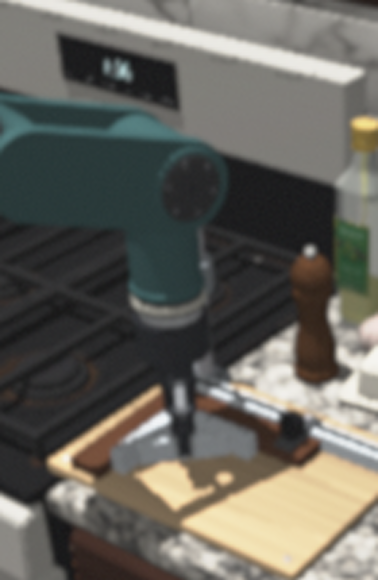

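jog_arm([
  [8,-0.5,-1,0,0],
  [8,-0.5,-1,0,0],
  [8,0,0,0,0],
  [8,0,0,0,0],
])

```text
clock: 15.05
position: [0.4727, -0.0694, 0.0218]
tcp_rot: [[0.716, -0.698, 0.0], [-0.698, -0.716, 0.0], [0.0, -0.0, -1.0]]
contact_force: [-0.8, -3.9, 0.7]
width: 0.147
```

jog_arm([
  [8,-0.5,-1,0,0],
  [8,0,0,0,0],
  [8,0,0,0,0],
])

```text
clock: 15.3
position: [0.473, -0.0684, 0.0218]
tcp_rot: [[0.716, -0.698, 0.0], [-0.698, -0.716, 0.0], [-0.0, -0.0, -1.0]]
contact_force: [0.2, -3.6, 0.7]
width: 0.148
```

```bash
python3 -c "
from h import *
togo(.4731,-.0679,.022,-.7727)
c=camera_params('wrist'); im=snapshot('wrist');save('w17',im)
cv2.imwrite('pics/w17b.png',cv2.resize(im[60:360,0:400,::-1],None,fx=2,fy=2,interpolation=cv2.INTER_CUBIC))
"
```

```text
t15.30 pos [ 0.473  -0.0684  0.0218] ang -0.7727 spin -0.0000 then mm -0.3 -0.4 -0.2 F [ 0.2 -3.6  0.7] w0.148
```

View pics/w17b.png

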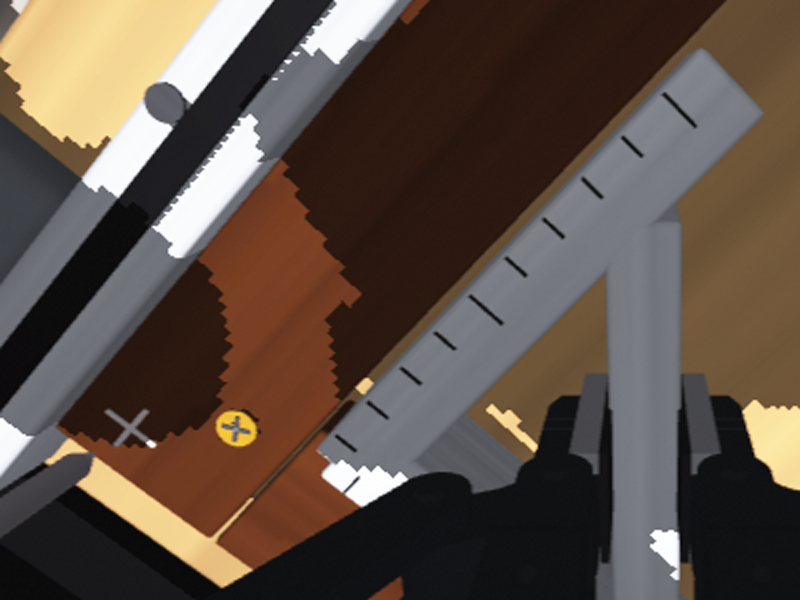

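jog_arm([
  [8,0.7,-0.7,0,0],
  [8,0.7,-0.7,0,0],
  [8,0,0,0,0],
  [8,0,0,0,0],
])

```text
clock: 15.68
position: [0.475, -0.0683, 0.0218]
tcp_rot: [[0.716, -0.698, -0.0], [-0.698, -0.716, 0.0], [-0.0, -0.0, -1.0]]
contact_force: [-2.1, -2.5, 1.5]
width: 0.15
```

jog_arm([
  [8,0.7,-0.7,0,0],
  [8,0,0,0,0],
  [8,0,0,0,0],
])

```text
clock: 15.93
position: [0.4751, -0.0682, 0.0218]
tcp_rot: [[0.716, -0.698, -0.002], [-0.698, -0.716, 0.0], [-0.002, 0.001, -1.0]]
contact_force: [-5.3, -2.1, 4.6]
width: 0.15
```

jog_arm([
  [8,0.7,-0.7,0,0],
  [8,0,0,0,0],
  [8,0,0,0,0],
])

```text
clock: 16.18
position: [0.4752, -0.0681, 0.0218]
tcp_rot: [[0.716, -0.698, -0.004], [-0.698, -0.716, 0.001], [-0.003, 0.002, -1.0]]
contact_force: [-7.9, -1.8, 6.7]
width: 0.142
```

```bash
python3 -c "
from h import *
togo(.4731,-.0679,.022,-.7727)
c=camera_params('wrist'); im=snapshot('wrist');save('w18',im)
cv2.imwrite('pics/w18b.png',cv2.resize(im[60:360,0:400,::-1],None,fx=2,fy=2,interpolation=cv2.INTER_CUBIC))
"
```

```text
t16.18 pos [ 0.4752 -0.0681  0.0218] ang -0.7733 spin -0.0006 then mm -1.7 1.3 -0.2 F [-7.9 -1.8  6.7] w0.142
```

View pics/w18b.png

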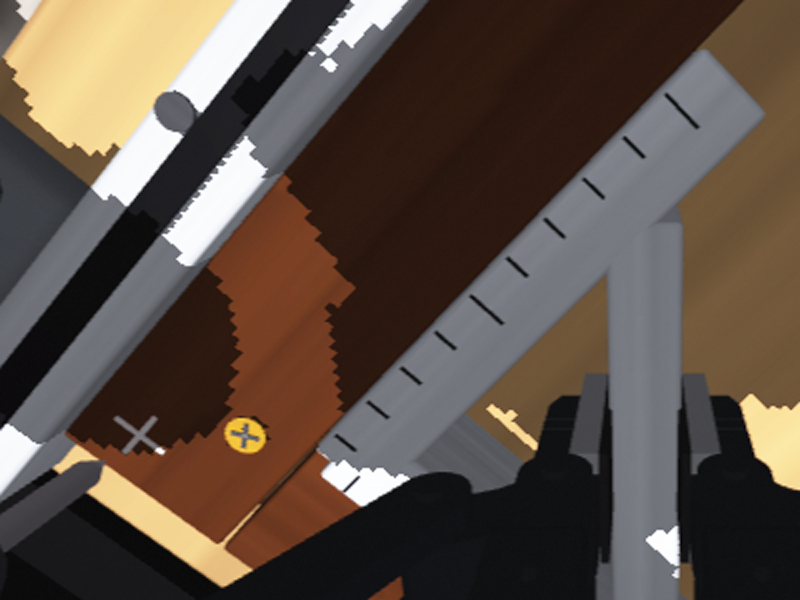

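jog_arm([
  [8,-0.7,0.7,-0.3,0],
  [8,-0.7,-0.7,0,0],
  [8,0,0,0,0],
  [8,0,0,0,0],
])

```text
clock: 16.57
position: [0.4752, -0.0679, 0.0218]
tcp_rot: [[0.716, -0.698, -0.002], [-0.698, -0.716, -0.001], [-0.001, 0.002, -1.0]]
contact_force: [-3.4, -5.4, 2.3]
width: 0.15
```

jog_arm([
  [8,-0.7,-0.7,0,0],
  [8,0,0,0,0],
  [8,0,0,0,0],
])

```text
clock: 16.82
position: [0.4752, -0.0679, 0.0218]
tcp_rot: [[0.716, -0.698, -0.002], [-0.698, -0.716, -0.003], [0.001, 0.003, -1.0]]
contact_force: [-4.6, -7.1, 1.2]
width: 0.146
```

jog_arm([
  [8,-0.7,-0.7,0,0],
  [8,0,0,0,0],
  [8,0,0,0,0],
])

```text
clock: 17.07
position: [0.4753, -0.0677, 0.0219]
tcp_rot: [[0.716, -0.699, -0.002], [-0.699, -0.716, -0.005], [0.002, 0.004, -1.0]]
contact_force: [-4.1, -9.5, 1.2]
width: 0.148
```

jog_arm([
  [8,1.4,0,0,0],
  [8,0,0,0,0],
  [8,0,0,0,0],
  [8,0,0,0,0],
])

```text
clock: 17.4
position: [0.4752, -0.0678, 0.0218]
tcp_rot: [[0.715, -0.699, -0.004], [-0.699, -0.715, -0.002], [-0.001, 0.005, -1.0]]
contact_force: [-7.6, -6.7, 4.1]
width: 0.145
```

```bash
python3 -c "
from h import *
togo(.4731,-.0679,.022,-.7727)
print(read_state()['ft_torque'])
c=camera_params('wrist'); im=snapshot('wrist');save('w19',im)
print(proj(c,(.5495,.009,.031)),proj(c,(.5495,.009,.041)))
cv2.imwrite('pics/w19b.png',cv2.resize(im[60:360,0:400,::-1],None,fx=2,fy=2,interpolation=cv2.INTER_CUBIC))
im=snapshot('top')[...,::-1]
cv2.imwrite('pics/t19b.png',cv2.resize(im[145:260,140:305],None,fx=4.8,fy=4.8,interpolation=cv2.INTER_CUBIC))
im=snapshot('scene')[...,::-1]
cv2.imwrite('pics/s19b.png',cv2.resize(im[150:245,190:320],None,fx=6,fy=6,interpolation=cv2.INTER_CUBIC))
togo(.4731,-.0679,.022,-.7727)
"
```

```text
t17.40 pos [ 0.4752 -0.0678  0.0218] ang -0.7735 spin -0.0008 then mm -1.4 1.6 -0.2 F [-7.6 -6.7  4.1] w0.145
[-1.08230656  0.89759456 -0.01966037]
[ 71.64445555 277.48845491] [ 54.53735228 289.88102805]
t17.55 pos [ 0.4752 -0.0678  0.0218] ang -0.7735 spin -0.0008 then mm -1.4 1.6 -0.2 F [-7.2 -6.7  4.8] w0.148
```

View pics/w19b.png

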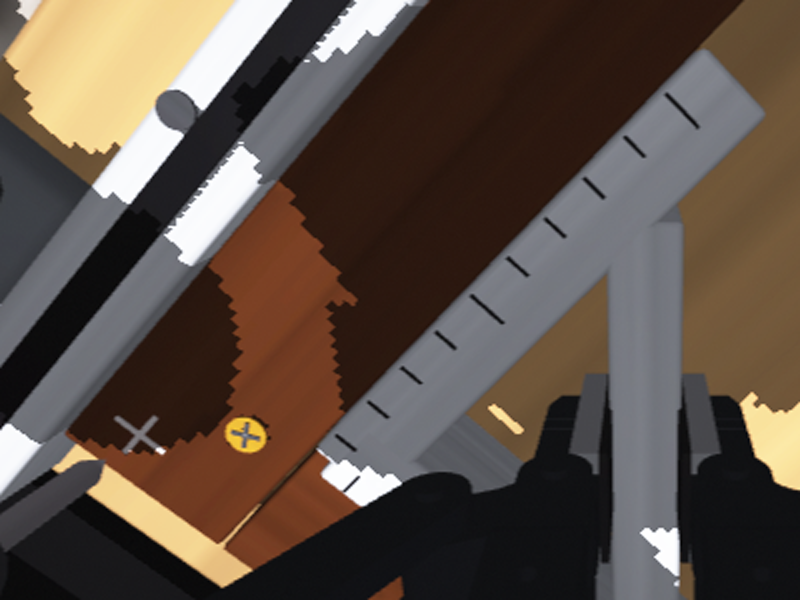

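View pics/t19b.png

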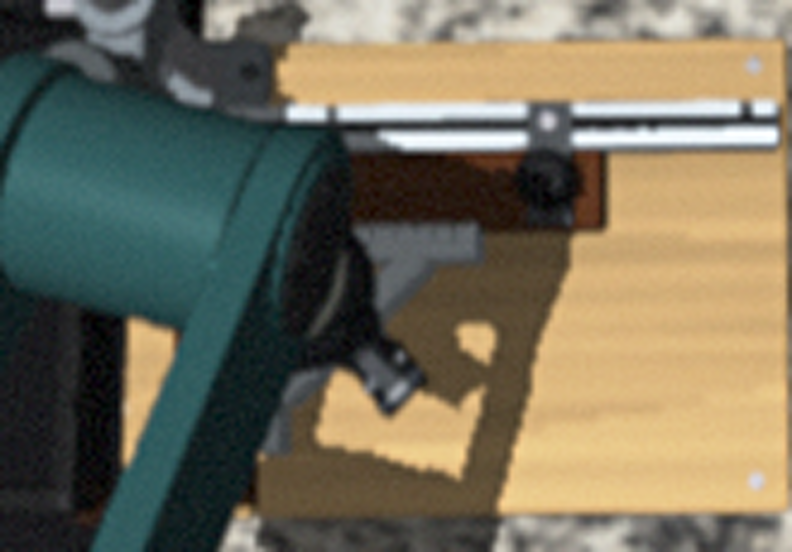

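View pics/s19b.png

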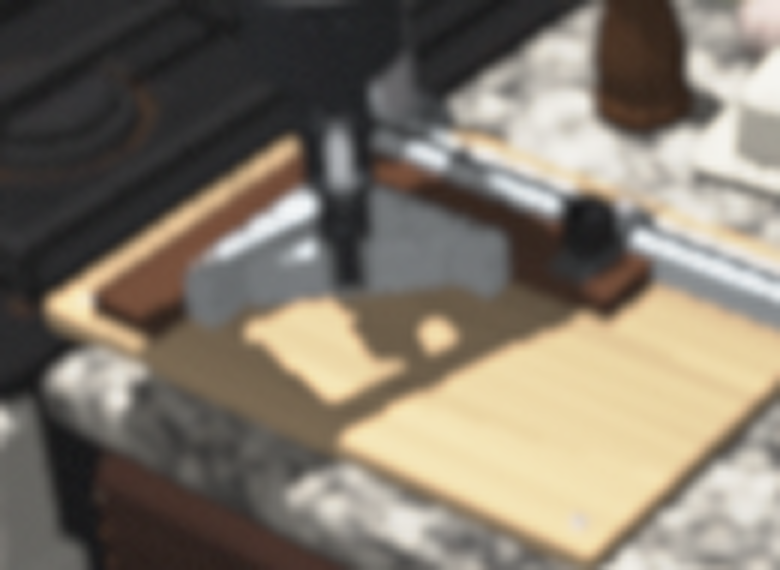

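```bash
python3 -c "
from h import *
im=cv2.imread('pics/w19.png');cv2.imwrite('pics/w19c.png',cv2.resize(im[250:330,0:110],None,fx=7,fy=7,interpolation=cv2.INTER_CUBIC))
"
```

```text
(no output)
```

View pics/w19c.png

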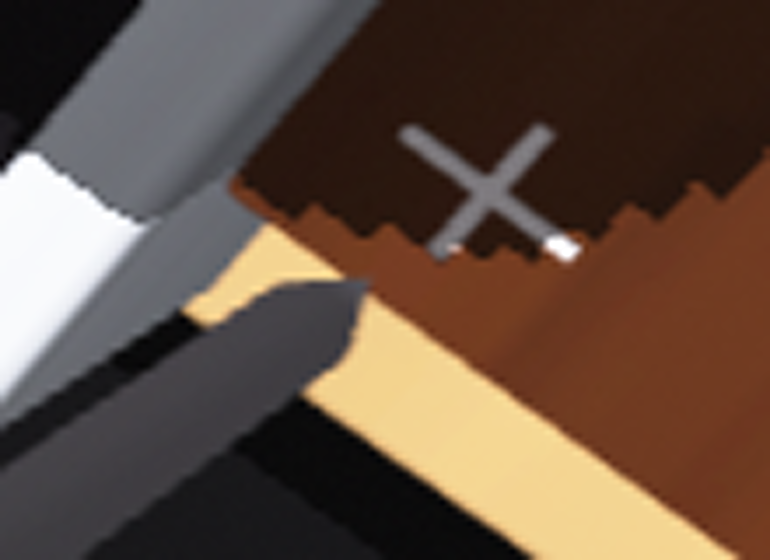

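```bash
python3 -c "
from h import *
togo(.4752,-.0678,.022,-.7727)
print(read_state()['joint_vel'].round(4)); print(hand_in())
togo(.4752,-.0678,.022,-.7727)
"
```

```text
t17.55 pos [ 0.4752 -0.0678  0.0218] ang -0.7735 spin -0.0008 then mm 0.0 0.0 -0.2 F [-7.2 -6.7  4.8] w0.148
[ 0.0005 -0.0002  0.0004 -0.0008  0.0006 -0.0006]
the job is handed in; nothing more can be done
None
the job is handed in; nothing more can be done
```

I slid the rail about 48.5 mm left by its knob, picked up the square by its web, laid it in the corner and pressed it in. I handed the job in at 17.6 s with the square still gripped and pressed; no verdict was reported.

Last checks before handing in:
- **Cross under the bit:** the close wrist view put the cross about 0.7 mm from plumb under the tip. A cruder tip reading in that same view had suggested 2–3 mm, and an earlier view showed up to about 1.6 mm off in x. All are inside the 4 mm limit. The rail's right end did not move in the top view while I pressed.
- **Square in the corner:** the wrist force was about 7 N towards the rail and 7 N towards the stile, and the arm was still. The square's angle was within about 0.001 rad of the jig's.
- **Rail position disagreement:** the rail's face was about 2 mm farther from the robot than my first camera estimate. I went by the contact force instead. Along the fence, the final position matched the prediction to 0.2 mm.
- **Stile not seen flush:** the arm hid most of it, so I judged it by feel. The sideways push rose from about 3 to 9.5 N with almost no movement, which means the stile had stopped turning.
- **Other objects:** I did not touch the drill as far as I could see or feel, and my moves kept clear of the mug, screwdriver and salt shaker. I did not measure their positions again at the end.

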